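# Hook a plug out of a tilted sleeve

### The job

With the hook tool from the forked rest, reach into the tilted sleeve, catch the wire bail of the black plug lying deep inside and draw the plug out on the hook. Stand the plug upright in the shallow tray, setting it down gently and never touching it with the fingers, then hang the hook tool back in its rest. Leave the bottle, the tube bundle and the roller box where they are.

Things in the scene. Friction and masses are not known exactly. Their poses are not given: they have to be found in the camera images.
- hook_tool: Hook tool, 180 mm long, 0.12 kg, at first standing upright on its collar in the forked rest. Origin: centre of the collar's underside; +z up the handle. Steel collar 36 mm across, z 0 to 6 mm; below it a 6 mm steel shaft on the axis to z = -90 mm, ending in a U-bend towards +x (in the x-z plane).
- handle (a point): Mid-handle of hook_tool (x = y = 0, z = 43 mm), same axes. The handle is grey plastic, 22 x 22 mm square, z 6 to 80 mm, flat faces across the tool's x and y.
- hook (a point): The seat of the hook, where a caught wire's centre lies: hook_tool x = 7.5, y = 0, z = -92 mm, same axes. The U-bend's lowest underside is at tool z = -100.5 mm; its 6 mm thick upturned tip is centred at x = 15 mm and ends at z = -83 mm; 9 mm are clear between shaft and tip.
- core: Black plastic plug with a wire bail, loose, 0.15 to 0.31 kg. Origin: centre of its flat foot; +z its axis. Plug 64 mm across, z 0 to 45 mm. It starts in the sleeve, foot on the bore's floor, resting on the bore's lower side, axis parallel to the bore; its +x then points across the bore, upwards and away from the mouth. Hung by its bail it hangs upright.
- bail (a point): Centre of the bail's cross-bar (core x = y = 0, z = 80 mm), same axes as core. The bail is an arch of 5 mm steel wire in the core's y-z plane: legs at y = +-20 mm, level cross-bar along y, straight between y = +-12 mm, 32 mm clear below it. At the start about 40 mm down inside the bore.
- sleeve: Fixed stand with an aluminium sleeve 84 mm across, leaning 35 degrees (0.61 rad) from vertical, mouth towards the stand's -x (roughly towards the robot). Origin: centre of the underside of its 160 x 130 x 12 mm base; +z up. Bore axis, pointing out of the mouth, in the stand's axes: (-0.573, 0, 0.820).
- mouth (a point): Centre of the sleeve's mouth, on the bore axis, 140 mm above the work surface (its highest edge at 164 mm). Bore 72 mm across, 120 mm deep, closed at the foot. Axes as the stand's (not tilted).
- tray: Fixed shallow square steel tray 170 x 170 mm, rim 16 mm high and 5 mm thick, floor 5 mm above the work surface. Origin: centre of its underside, +z up, sides along x and y.
- rest: Fixed forked tool rest: base 110 x 100 x 10 mm, a post at its back (x = 35 to 49 mm) and two level prongs running from the post to x = -24 mm, top at z = 122 mm, 8 mm thick, 16 mm wide each. The slot between the prongs is 18 mm wide, centred on y = 0 and open towards -x. Origin: underside of the base, below the seat; +z up.
- rest_seat (a point): Where the centre of the tool's collar underside belongs: on top of the prongs, mid-slot (rest x = 0, y = 0, z = 122 mm). Axes as the rest's.
- bottle: Bystander: closed white bottle, 64 mm across, 140 mm tall, loose. Origin: centre of its underside.
- bundle: Bystander: tied bundle of white and aluminium tubes, 72 x 200 x 34 mm, loose, lying along its y. Origin: centre of its underside.
- roller_box: Bystander: clear box with black rollers, 96 x 120 x 30 mm, loose. Origin: centre of its underside.
Mind the look-alikes: they are no part of the job. There is more than one size of the hook_tool; the one meant has the size given above.

How it is judged:
By the outcome, as a careful person would: the job done as asked, in the order asked, and still so for the second after the job is handed in, with the robot touching nothing.
It also fails if it takes over 72 s, if anything falls off the work surface, if the arm or the gripper's body presses on something with over 40 N, if the wrist force passes 120 N, or if a joint passes its speed limit or range.

### The arm

A 6-joint arm with a two-finger parallel gripper is mounted at the origin on the work surface. World frame = base frame: x ahead of the robot, y to its left, z up, the work surface at z = 0. Lengths are in m, angles in degrees, forces in N, time in s.
With the tool pointing down it reaches from about 0.325 to 0.775 m from the base axis. Payload 5.5 kg.
Tool frame: the origin (TCP) lies at the very end of the fingers, on their centre line; the grasp point (between the pads) lies 19 mm behind it (arm.grip_point_offset is the distance from the TCP to the grasp point, in m); z points along the fingers, y is the line along which they close (so a half turn about z gives the same grasp; the last joint's range is limited). The gripper opens to 85 mm and grips with 20 to 120 N. Pads are 22 mm wide; open, the fingers measure 114 mm over their backs; the gripper's body (76 mm by 85 mm) begins 54 mm behind the grasp point. The pads swing forward as they close: fully open they stand 13 mm farther back than shut.
Start: joints at [-3.249, 5.22, 70.514, -0, 104.267, -3.249], TCP at [0.6, -0, 0.195] pointing down, gripper open.
Joint ranges: [-164.24, 164.24], [-49.07, 125.15], [9.68, 141.18], [-86.29, 266.29], [3.28, 154.24], [-151.56, 151.56]. Speed limits (degrees/s): [147.25, 147.25, 172.46, 180, 180, 180].

### API

Orientations are given as a 3x3 rotation matrix whose columns are the frame's x, y, z axes.
In Python, from cell import arm, vision gives the robot as it stands.
- The arm moves only by the shell command python3 -m handwheel 'ROWS'. ROWS is JSON, a list that holds one entry, the list of rows, each a list of 7 numbers: the shift along the world's x, y, z in cm, then the turn, a rotation vector about the world's x, y, z in degrees, then the finger opening in cm, from 0 to 8.54. A call has exactly 5 rows; each row shifts and turns the commanded pose from where the row before left it; what a row does not reach is not made up. A row lasts 1/8 s, in which the tool goes at most 62.5 mm and 10.7 degrees, less where a joint would pass 70% of its speed; a pose out of reach is approached as far as the arm can. A call with a gripper value outside its range is refused whole. The fingers move at their own pace and stop on an object; the grip force is fixed at half the most. Time passes only in rows, so rows that do not move let the fingers close, or fill a call up. It gives the time, the measured TCP pose, the force, the opening and the grip force at its end, in the units of the state.
- arm.get_state(): the state, without advancing time (a new reading comes with each control period).
- vision.camera(name): name is "scene" or "side" or "wrist"; returns the picture (384x512x3 uint8, red, green, blue); there is no depth.
- vision.camera_params(name): a dict with "K" (3x3 intrinsics, pixels), "world_to_cam" (4x4, takes a point from world to camera coordinates). Camera axes: x right, y up, looking along -z (the intrinsics and any distortion apply to the point x, -y, -z); pixel columns grow to the right and rows downward; lengths in m; the calibration is good to about 2 mm. The wrist camera is an equidistant fisheye: a pixel r from the principal point sees the ray r / f radians off the axis. A picture is of the moment at which its call begins: read the wrist's pose just before it. camera_params takes no time and is no camera call; for the wrist camera it gives the pose at the moment of the call.
- arm.hand_in(): hands the job in; it is judged then, once.
The state is a dict: "time": time; "qpos": joint angles; "qvel": joint speeds; "effort": joint torques, N m; "tool_pos": TCP position; "tool_rot": TCP orientation; "wrist_force": force on the tool from outside, world axes, zero at the start; "ft_torque": the same for the moment, N m; "grip_width": finger opening in m; "grasp_force": force on a finger pad.
Only numpy, scipy, OpenCV 4.12 (cv2) and the standard library are available. Lean on these libraries where they do the work, as an engineer would, in place of code of your own. Each camera call takes 0.05 s, during which the arm holds its last target. There are 200 camera calls.

## Working session

There is one attempt and no reset: what is moved stays moved. The work goes in short steps, Python scripts to look and compute and a shell command to move; the robot and the scene stay as the last step left them, time stands still between calls to the robot, and variables do not carry over. Pictures are saved under pics/ and viewed, at most 10 in all, crops included, and the job is handed in when it is done.

```bash
ls; mkdir -p pics
python3 - <<'E'
from cell import arm, vision
import cv2, numpy as np
for n in ("scene","side","wrist"):
    im=vision.camera(n); cv2.imwrite(f"pics/{n}0.png",im[:,:,::-1])
    p=vision.camera_params(n); print(n,{k:np.round(v,3).tolist() if not isinstance(v,str) else v for k,v in p.items()})
s=arm.get_state(); print(s['time'],np.round(s['tool_rot'],3).tolist(),s['grip_width'])
E
```

```text
pics
scene {'K': [[409.01, 0.0, 258.738], [0.0, 409.01, 192.305], [0.0, 0.0, 1.0]], 'world_to_cam': [[0.125, 0.992, 0.007, -0.076], [-0.738, 0.088, 0.669, 0.252], [0.663, -0.089, 0.743, -1.666], [0.0, 0.0, 0.0, 1.0]]}
side {'K': [[454.228, 0.0, 264.006], [0.0, 454.228, 191.684], [0.0, 0.0, 1.0]], 'world_to_cam': [[0.692, -0.722, -0.016, -0.339], [0.392, 0.357, 0.848, -0.287], [-0.606, -0.593, 0.53, -1.015], [0.0, 0.0, 0.0, 1.0]]}
wrist {'K': [[297.319, 0.0, 257.681], [0.0, 297.319, 188.778], [0.0, 0.0, 1.0]], 'world_to_cam': [[1.0, 0.001, -0.002, -0.599], [-0.002, 0.962, -0.273, 0.036], [0.001, 0.273, 0.962, -0.379], [0.0, 0.0, 0.0, 1.0]]}
0.15 [[-0.0, 1.0, -0.002], [1.0, 0.0, 0.0], [0.0, -0.002, -1.0]] 0.08526070438753768
```

View pics/scene0.png

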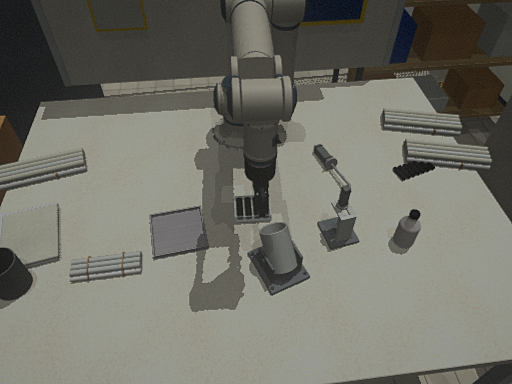

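View pics/side0.png

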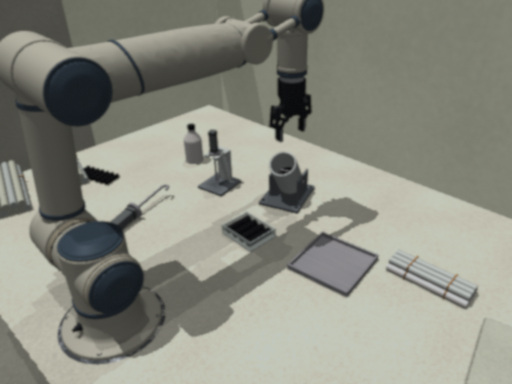

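The scene picture shows the tray at about (179,232), the sleeve at (277,255) on its base, the rest with the tool at (342,215), the roller box at (252,208), the bundle at (106,265) and the bottle at (406,230). A larger decoy hook is lying at (333,167). The side picture is blurrier and shows the same objects. Next I'll enlarge the work area.

Run:
```python
import cv2
a=cv2.imread("pics/scene0.png")[140:300,220:380]; b=cv2.imread("pics/side0.png")[110:220,180:340]
a=cv2.resize(a,(580,580),interpolation=3)
cv2.imwrite("pics/c1.png",a)
```

```text
(no output)
```

View pics/c1.png

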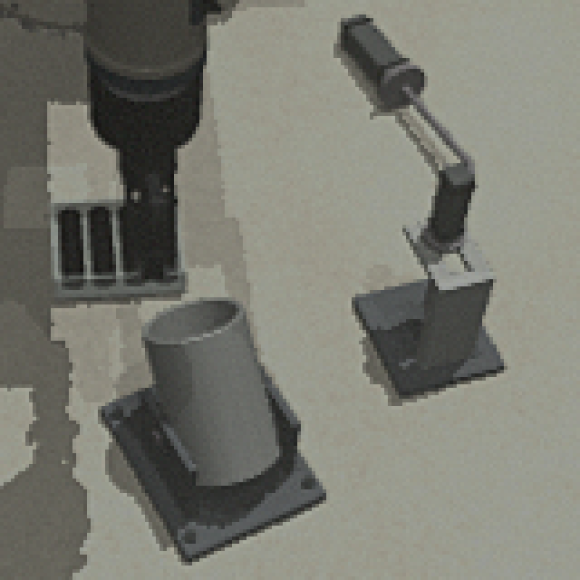

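View pics/wrist0.png

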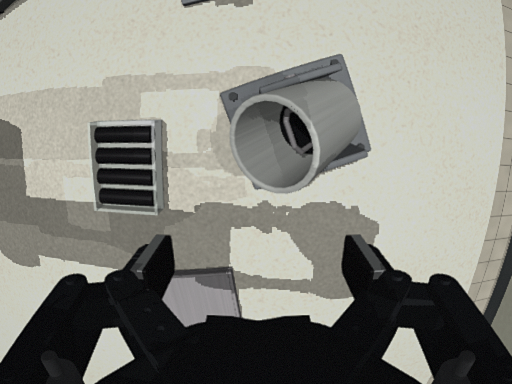

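The enlarged crop shows the sleeve base corners at (100,410), (190,560) and (326,493). It also shows the rest base at (355,297), (400,398) and (505,367), the collar at (443,240) and the handle top at (457,170). In the wrist picture the sleeve base corners are at (221,96), (342,55) and (370,150), the bail shows inside the bore at about (298,132), and a tray edge is at the bottom.

```bash
cat > h.py <<'E'
import numpy as np, cv2
from cell import arm, vision
def ray(n,u,v,P=None):
    P=P or vision.camera_params(n); K=np.array(P['K']);T=np.array(P['world_to_cam'])
    x=(u-K[0,2])/K[0,0]; y=(v-K[1,2])/K[1,1]
    if n=='wrist':
        r=np.hypot(x,y)+1e-12; d=np.array([x/r*np.sin(r),-y/r*np.sin(r),-np.cos(r)])
    else: d=np.array([x,-y,-1.])
    R=T[:3,:3]; return -R.T@T[:3,3], R.T@d/np.linalg.norm(d)
def onz(n,u,v,z,P=None):
    o,d=ray(n,u,v,P); return o+d*(z-o[2])/d[2]
def proj(n,p,P=None):
    P=P or vision.camera_params(n); K=np.array(P['K']);T=np.array(P['world_to_cam'])
    c=T[:3,:3]@np.array(p)+T[:3,3]; q=np.array([c[0],-c[1],-c[2]])
    if n=='wrist':
        r=np.hypot(q[0],q[1]); a=np.arctan2(r,q[2]); q=np.array([q[0]/r*a,q[1]/r*a,1])
    else: q=q/q[2]
    return (K@q)[:2]
def tri(*rs):
    A=0;b=0
    for o,d in rs:
        M=np.eye(3)-np.outer(d,d);A=A+M;b=b+M@o
    return np.linalg.solve(A,b)
E
python3 - <<'E'
from h import *
np.set_printoptions(precision=4,suppress=True)
c=lambda x,y:(220+x/3.625,140+y/3.625)
print("sleeve base"); 
for p in [(100,410),(190,556),(326,491)]: print(onz('scene',*c(*p),.012))
for p in [(221,96),(342,55),(370,150)]: print(' w',onz('wrist',*p,.012))
print("rest base")
for p in [(355,296),(400,391),(505,363)]: print(onz('scene',*c(*p),.010))
print("collar",onz('scene',*c(443,238),.125),"top",onz('scene',*c(457,172),.202))
print("prong far ends", onz('scene',*c(407,230),.122), "post back corners",onz('scene',*c(428,280),.122),onz('scene',*c(494,277),.122))
print("mouth scene",onz('scene',*c(196,322),.140))
for p in [(231,140),(275,191),(318,130),(270,97)]: print(' wm',onz('wrist',*p,.14))
print("tray")
for p in [(150,213),(200,207),(208,249),(154,256)]: print(onz('scene',*p,.016))
print(' w',onz('wrist',233,268,.016))
E
```

```text
sleeve base
[ 0.6009 -0.0338  0.012 ]
[0.7448 0.0218 0.012 ]
[0.7007 0.1401 0.012 ]
 w [0.5551 0.0831 0.012 ]
 w [0.7024 0.1376 0.012 ]
 w [0.7436 0.0192 0.012 ]
rest base
[0.5057 0.2085 0.01  ]
[0.6114 0.224  0.01  ]
[0.5938 0.3222 0.01  ]
collar [0.5406 0.2621 0.125 ] top [0.5366 0.2621 0.202 ]
prong far ends [0.526  0.2354 0.122 ] post back corners [0.5805 0.2394 0.122 ] [0.5839 0.2939 0.122 ]
mouth scene [0.6133 0.042  0.14  ]
 wm [0.5785 0.0434 0.14  ]
 wm [0.6138 0.0016 0.14  ]
 wm [0.6473 0.052  0.14  ]
 wm [0.609  0.0773 0.14  ]
tray
[ 0.408  -0.3377  0.016 ]
[ 0.4018 -0.1729  0.016 ]
[ 0.5739 -0.1535  0.016 ]
[ 0.5797 -0.3172  0.016 ]
 w [ 0.5652 -0.1463  0.016 ]
```

Estimates so far:

| Item | Position | Yaw |
|---|---|---|
| Sleeve | centre (0.650, 0.0525) | about 20.6° |
| Mouth | (0.613, 0.038, 0.14) | – |
| Rest | seat near (0.541, 0.262) | about 9° |
| Tray | centre near (0.491, -0.245) | about -6° (scene edges) |

These agree with the given sizes, so I'll move in for a closer look at the tool.

```bash
python3 -m handwheel '[[[-1.5,3.5,1.5,0,0,0,8.5],[-1.5,3.5,1.5,0,0,0,8.5],[-1.5,3.5,1.5,0,0,0,8.5],[-1.5,3.5,1.5,0,0,0,8.5],[0,0,0,0,0,0,8.5]]]'
python3 - <<'E'
from h import *
np.set_printoptions(precision=4,suppress=True)
import json
P=vision.camera_params('wrist'); im=vision.camera('wrist'); cv2.imwrite('pics/w1.png',im[:,:,::-1])
np.save('w1.npy',P,allow_pickle=True)
for n,p in [('seat',(.541,.262,.122)),('top',(.541,.262,.202)),('hookbottom',(.541,.262,.022)),('mouth',(.6126,.0384,.14)),('bail',(.631,.0453,.105))]: print(n,proj('wrist',p,P))
cv2.imwrite('pics/w1b.png',cv2.resize(im[0:230,170:400,::-1],(690,690)))
E
```

```text
time: 0.78
tool_pos: [0.5396, 0.1421, 0.2568]
tool_rot: [[-0.004, 1.0, 0.003], [1.0, 0.004, 0.001], [0.001, 0.003, -1.0]]
wrist_force: [-0.1, 0.3, 0.5]
grip_width: 0.0851
grasp_force: 0.0
seat [259.3544  59.6683]
top [260.1652  43.9485]
hookbottom [258.7785  70.9463]
mouth [320.0534 263.3795]
bail [329.3809 244.4597]
```

View pics/w1.png

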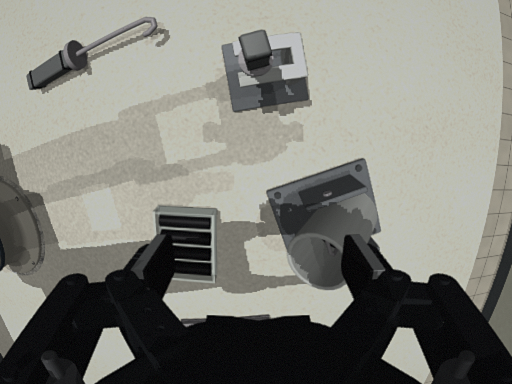

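The rest is at (265,70) and the tool's handle top at (256,42), turned slightly. The decoy lies at (95,50). I'll zoom in on the rest to find the hook's direction.

```bash
python3 -m handwheel '[[[0,1.6,0,0,0,0,8.5],[0,1.6,0,0,0,0,8.5],[-1,1.6,0,0,0,0,8.5],[-1,1.6,0,0,0,0,8.5],[0,0,0,0,0,0,8.5]]]'
python3 - <<'E'
from h import *
a=cv2.imread('pics/w1.png')[10:130,200:330]; a=cv2.resize(a,None,fx=3.07,fy=5*.8*.77,interpolation=3)
P=vision.camera_params('wrist'); im=vision.camera('wrist')[:,:,::-1]; cv2.imwrite('pics/w2.png',im)
np.save('w2.npy',P,allow_pickle=True)
b=cv2.resize(im[20:170,190:340],(400,400),interpolation=3); s=cv2.imread('pics/side0.png')[125:200,190:250]
s=cv2.resize(s,(320,400),interpolation=3)
cv2.imwrite('pics/c3.png',np.hstack([b,s]))
E
```

```text
time: 1.45
tool_pos: [0.5191, 0.2054, 0.2554]
tool_rot: [[-0.002, 1.0, 0.0], [1.0, 0.002, 0.0], [0.0, 0.0, -1.0]]
wrist_force: [-0.5, -0.1, 0.3]
grip_width: 0.0849
grasp_force: 0.0
```

View pics/c3.png

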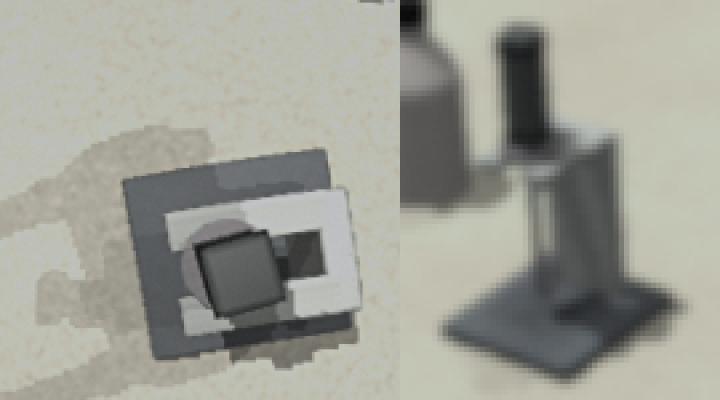

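The handle top is centred at crop (242,274) and turned about 13°. The rest is turned about 8.5°, with its slot opening to the left. The hook itself can't be made out yet.

Run:
```python
from h import *
np.set_printoptions(precision=4,suppress=True)
P=np.load('w2.npy',allow_pickle=True).item()
f=lambda x,y:(190+x/2.667,20+y/2.667)
q=[onz('wrist',*f(*p),.202,P) for p in [(196,249),(267,231),(286,300),(216,318)]]
q=np.array(q);print(q, q.mean(0),[np.degrees(np.arctan2(*(q[i]-q[j])[[1,0]])) for i,j in((1,0),(2,3))],np.linalg.norm(q[1]-q[0]))
for p,z in [((165,212),.122),((345,188),.122),((362,308),.122),((123,180),.01),((325,150),.01),((156,360),.01),((322,232),.122),((325,275),.122)]: print(p,onz('wrist',*f(*p),z,P))
c=q.mean(0)
for yaw in(12,192):
  y=np.radians(yaw);d=np.array([np.cos(y),np.sin(y),0])
  for nm,pt in [('shaft',c*[1,1,0]+[0,0,.032]),('tip',c*[1,1,0]+.015*d+[0,0,.039])]:
    print(yaw,nm,(proj('wrist',pt,P)-[190,20])*2.667)
```

```text
[[0.5234 0.2698 0.202 ]
 [0.544  0.2754 0.202 ]
 [0.55   0.2551 0.202 ]
 [0.5294 0.2495 0.202 ]] [0.5367 0.2625 0.202 ] [np.float64(15.180745629549147), np.float64(15.305486307769023)] 0.021386791873541335
(165, 212) [0.5128 0.2826 0.122 ]
(345, 188) [0.5835 0.2938 0.122 ]
(362, 308) [0.5917 0.2459 0.122 ]
(123, 180) [0.4885 0.3026 0.01  ]
(325, 150) [0.5955 0.3207 0.01  ]
(156, 360) [0.5059 0.2054 0.01  ]
(322, 232) [0.5745 0.2758 0.122 ]
(325, 275) [0.5761 0.2587 0.122 ]
12 shaft [215.7864 256.1546]
12 tip [246.043  250.7737]
192 shaft [215.7864 256.1546]
192 tip [186.7283 262.6098]
```

The handle is at (0.537, 0.2625) with yaw 15° and a 21 mm face, which matches. The seat is at about (0.5395, 0.262) with yaw 9.3°. Next I grasp from above.

```bash
python3 -m handwheel '[[[0.6,1.9,0,0,0,5,8.5],[0.6,1.9,0,0,0,5,8.5],[0.6,1.9,0,0,0,5,8.5],[0,0,0,0,0,0,8.5],[0,0,0,0,0,0,8.5]]]'
python3 -m handwheel '[[[0,0,-3,0,0,0,8.5],[0,0,-3,0,0,0,8.5],[0,0,-2.5,0,0,0,8.5],[0,0,-2,0,0,0,8.5],[0,0,0,0,0,0,8.5]]]'
python3 -m handwheel '[[[0,0,0,0,0,0,2],[0,0,0,0,0,0,1],[0,0,0,0,0,0,1],[0,0,0,0,0,0,1],[0,0,0,0,0,0,1]]]'
```

```text
time: 2.12
tool_pos: [0.5381, 0.2602, 0.2551]
tool_rot: [[-0.257, 0.966, 0.0], [0.966, 0.257, -0.001], [-0.0, -0.0, -1.0]]
wrist_force: [-0.3, 0.4, -0.5]
grip_width: 0.085
grasp_force: 0.0
time: 2.75
tool_pos: [0.5373, 0.2601, 0.1483]
tool_rot: [[-0.258, 0.966, -0.003], [0.966, 0.258, -0.001], [-0.001, -0.003, -1.0]]
wrist_force: [-0.3, -0.3, -0.4]
grip_width: 0.085
grasp_force: 0.0
time: 3.38
tool_pos: [0.5382, 0.2612, 0.151]
tool_rot: [[-0.259, 0.966, 0.001], [0.966, 0.259, 0.0], [0.0, 0.001, -1.0]]
wrist_force: [-0.1, -0.4, 4.2]
grip_width: 0.0202
grasp_force: 59.4
```

```bash
python3 -m handwheel '[[[0,0,1,0,0,-3,1],[0,0,3,0,0,-2,1],[0,0,3,0,0,0,1],[0,0,3,0,0,0,1],[0,0,3,0,0,0,1]]]'
python3 -m handwheel '[[[-1,-4,1,0,0,0,1],[-1,-4,0,0,0,0,1],[-1,-4,0,0,0,0,1],[0,0,0,0,0,0,1],[0,0,0,0,0,0,1]]]'
python3 - <<'E'
from h import *
np.set_printoptions(precision=4,suppress=True)
s=arm.get_state(); R=np.array(s['tool_rot']);t=np.array(s['tool_pos']); print(t,s['grip_width'])
out=[]
for n in('scene','side'):
    im=vision.camera(n)[:,:,::-1].copy(); cv2.imwrite(f'pics/{n}1.png',im)
    # tool origin est: TCP is 24-29mm above collar underside
    p=t+R[:,2]*.026; px=proj(n,p); q=proj(n,t+R[:,2]*.126); print(n,px,q)
    c=((px+q)/2).astype(int); x0,y0=max(c[0]-35,0),max(c[1]-35,0); print(x0,y0)
    out.append(cv2.resize(im[y0:y0+70,x0:x0+70],(400,400),interpolation=3))
cv2.imwrite('pics/c4.png',np.hstack(out))
E
```

```text
time: 4.0
tool_pos: [0.5379, 0.261, 0.2802]
tool_rot: [[-0.174, 0.985, -0.001], [0.985, 0.174, -0.0], [-0.0, -0.001, -1.0]]
wrist_force: [0.8, 0.3, -0.7]
grip_width: 0.0205
grasp_force: 58.8
time: 4.62
tool_pos: [0.5081, 0.1413, 0.2897]
tool_rot: [[-0.173, 0.985, -0.0], [0.985, 0.173, 0.0], [0.0, -0.0, -1.0]]
wrist_force: [0.3, -0.6, -1.7]
grip_width: 0.0203
grasp_force: 59.3
[0.5081 0.1413 0.2897] 0.020347331746911366
scene [305.0259 168.8482] [301.975  192.6922]
268 145
side [230.3711 125.1428] [232.2388 156.9842]
196 106
```

View pics/c4.png

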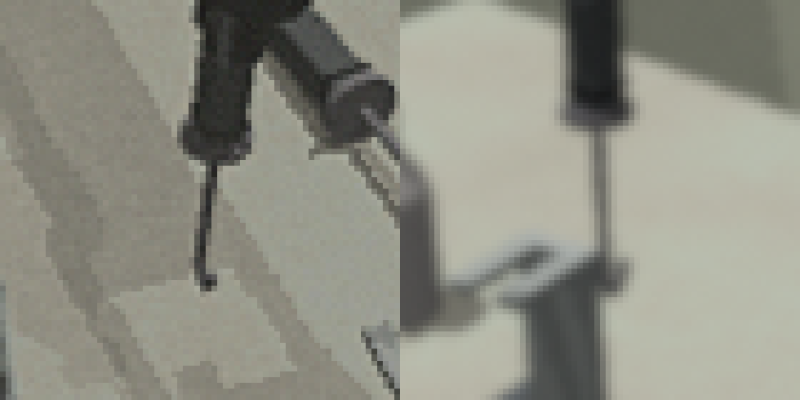

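The hook's U points right in the side view and towards the camera in the scene view, so the hook's +x is the gripper's +y (yaw about 10°). With the tool vertical there is enough room to enter on the bail's -x side. I'll move above the mouth, turn 10.6°, and look at the bail.

```bash
python3 -m handwheel '[[[2.5,-2.6,1.3,0,0,2.7,1],[2.5,-2.6,1.3,0,0,2.7,1],[2.5,-2.6,1.3,0,0,2.6,1],[2.5,-2.6,1.3,0,0,2.6,1],[0,0,0,0,0,0,1]]]'
python3 - <<'E'
from h import *
np.set_printoptions(precision=4,suppress=True)
print('U bottom',tri(ray('scene',303.9,194.9),ray('side',232.4,155.9)))
print('exp',np.array([.5081,.1413,.2897])+.0075*np.array([.985,.173,0])-[0,0,.1295])
P=vision.camera_params('wrist'); im=vision.camera('wrist')[:,:,::-1]; cv2.imwrite('pics/w3.png',im)
np.save('w3.npy',P,allow_pickle=True); s=arm.get_state(); print(s['tool_pos'])
y=np.radians(20.6); xs=np.array([np.cos(y),np.sin(y),0]); ys=np.array([-np.sin(y),np.cos(y),0]); b=np.array([.631,.0453,.105])
for k in(-.012,0,.012): print(proj('wrist',b+k*ys,P))
m=np.array([.6126,.0384,.14]); n=.82*xs+[0,0,.573]
for v in (ys,-ys,n,-n): print('m',proj('wrist',m+.036*v,P))
cx,cy=proj('wrist',m,P).astype(int); x0,y0=cx-60,cy-60; print(x0,y0)
cv2.imwrite('pics/c5.png',cv2.resize(im[y0:y0+120,x0:x0+120],(600,600),interpolation=3))
E
```

```text
time: 5.35
tool_pos: [0.6098, 0.0361, 0.3408]
tool_rot: [[-0.351, 0.936, -0.001], [0.936, 0.351, -0.0], [0.0, -0.001, -1.0]]
wrist_force: [0.3, 0.9, -1.9]
grip_width: 0.0203
grasp_force: 59.5
U bottom [0.5149 0.1467 0.1619]
exp [0.5155 0.1426 0.1602]
[0.6089 0.0372 0.3408]
[274.0583 163.702 ]
[274.1551 155.3831]
[274.2443 146.9866]
m [260.4883 132.0718]
m [260.3862 186.4868]
m [284.5218 162.7749]
m [238.722  157.0887]
200 99
```

View pics/c5.png

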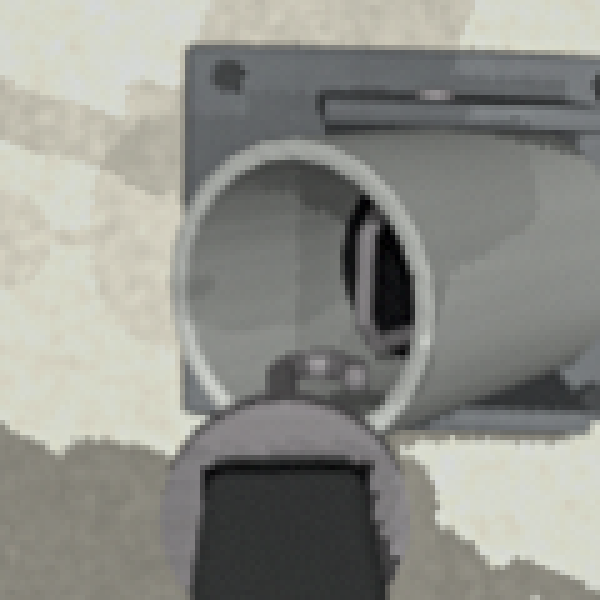

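The mouth and the bail bar at about (273.4,154.4) lie within a pixel of my prediction. The hook's U shows at crop (275-365, 350-390). I'll check the hook's position in the hand.

Run:
```python
from h import *
np.set_printoptions(precision=4,suppress=True)
P=np.load('w3.npy',allow_pickle=True).item(); t=np.array([.6093,.0367,.3408])
y=np.radians(20.6); xs=np.array([np.cos(y),np.sin(y),0]); ys=np.array([-np.sin(y),np.cos(y),0])
for k in (.026,.029):
  for nm,dx,dz in [('tip top',.015,-.083),('Ubottom',.0075,-.1),('shaft low',0,-.092),('collar ctr',0,0.006)]:
    for dy in (0,.003): print(k,nm,dy,(proj('wrist',t+dx*xs+dy*ys+[0,0,dz-k],P)-[200,99])*5)
  print('collar +y edge',(proj('wrist',t+.018*ys+[0,0,.006-k],P)-[200,99])*5)
print('collar -x/+x edges',[(proj('wrist',t+s*.018*xs+[0,0,.006-k],P)-[200,99])*5 for s in(-1,1)])
```

```text
0.026 tip top 0 [362.4592 387.5614]
0.026 tip top 0.003 [362.64   372.9043]
0.026 Ubottom 0 [323.0675 368.7279]
0.026 Ubottom 0.003 [323.1444 354.8001]
0.026 shaft low 0 [287.3494 377.2931]
0.026 shaft low 0.003 [287.3456 363.0244]
0.026 collar ctr 0 [285.9373 533.7126]
0.026 collar ctr 0.003 [285.9246 513.6312]
collar +y edge [285.8645 410.6151]
0.029 tip top 0 [361.7608 384.0964]
0.029 tip top 0.003 [361.9371 369.5746]
0.029 Ubottom 0 [322.7669 365.6172]
0.029 Ubottom 0.003 [322.842  351.8124]
0.029 shaft low 0 [287.3791 374.022 ]
0.029 shaft low 0.003 [287.3754 359.8821]
0.029 collar ctr 0 [285.9986 526.8873]
0.029 collar ctr 0.003 [285.9865 507.0437]
collar +y edge [285.9289 405.3178]
collar -x/+x edges [array([161.0399, 526.6524]), array([411.019 , 526.7546])]
```

The tool sits within 1.5 mm of the expected place in the hand. Entering with the hook sideways leaves wider margins, so I'll turn it -90°, descend beside the bar, turn it back under the bar and lift.

```bash
python3 -m handwheel '[[[0.2,0.1,0,0,0,-10,1],[0.2,0.1,0,0,0,-10,1],[0.2,0.1,0,0,0,-10,1],[0.2,0.1,0,0,0,-10,1],[0.2,0,0,0,0,-10,1]]]'
python3 -m handwheel '[[[0,0,0,0,0,-10,1],[0,0,0,0,0,-10,1],[0,0,0,0,0,-10,1],[0,0,0,0,0,-10,1],[0,0,0,0,0,0,1]]]'
python3 -m handwheel '[[[0,0,-1,0,0,0,1],[0,0,-1.5,0,0,0,1],[0,0,-1.5,0,0,0,1],[0,0,-1.5,0,0,0,1],[0,0,-1,0,0,0,1]]]'
python3 - <<'E'
from h import *
np.set_printoptions(precision=4,suppress=True)
P=vision.camera_params('wrist'); im=vision.camera('wrist')[:,:,::-1]; cv2.imwrite('pics/w4.png',im)
s=arm.get_state(); t=np.array(s['tool_pos']); print(t,s['wrist_force'])
b=np.array([.631,.0453,.105]);cx,cy=proj('wrist',b,P).astype(int); x0,y0=max(cx-60,0),max(cy-60,0); print(x0,y0)
y=np.radians(20.6); xs=np.array([np.cos(y),np.sin(y),0]); ys=np.array([-np.sin(y),np.cos(y),0])
for p in(b-.012*ys,b+.012*ys,t-[0,0,.121]): print((proj('wrist',p,P)-[x0,y0])*5)
print('tgt delta cm',(b-.012*xs-t)*100)
cv2.imwrite('pics/c6.png',cv2.resize(im[y0:y0+120,x0:x0+120],(600,600),interpolation=3))
E
```

```text
time: 6.02
tool_pos: [0.6175, 0.0428, 0.3418]
tool_rot: [[0.494, 0.869, -0.001], [0.869, -0.494, 0.0], [0.0, -0.001, -1.0]]
wrist_force: [1.2, -0.7, -1.0]
grip_width: 0.0204
grasp_force: 59.5
time: 6.65
tool_pos: [0.6175, 0.0425, 0.3419]
tool_rot: [[0.935, 0.355, -0.0], [0.355, -0.935, 0.0], [-0.0, -0.0, -1.0]]
wrist_force: [-0.2, 0.6, -1.5]
grip_width: 0.02
grasp_force: 59.5
time: 7.28
tool_pos: [0.6176, 0.0413, 0.2753]
tool_rot: [[0.935, 0.354, -0.002], [0.354, -0.935, 0.0], [-0.002, -0.001, -1.0]]
wrist_force: [-0.1, 0.7, -1.3]
grip_width: 0.0208
grasp_force: 59.4
[0.6174 0.0412 0.2741] [ 1.2888  0.1321 -2.4094]
199 92
[350.7932 304.7214]
[249.7694 304.3293]
[295.9908 408.037 ]
tgt delta cm [  0.2338  -0.0161 -16.9149]
```

View pics/c6.png

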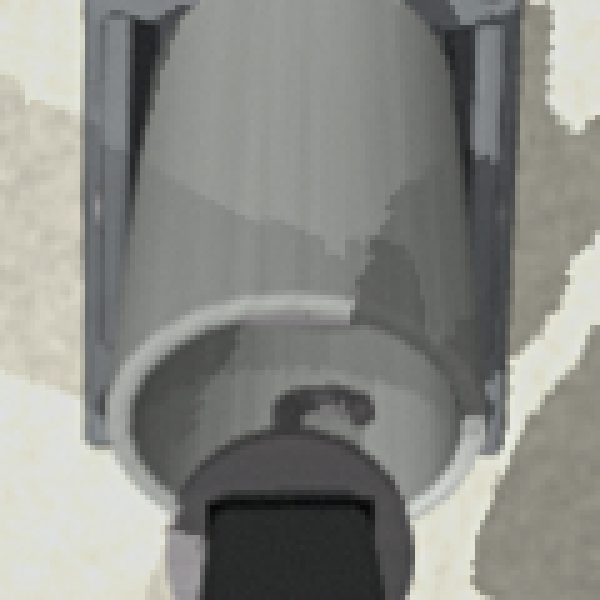

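The hook shows at (275-375, 390-420) inside the mouth and points sideways, centred to within 2 mm. Next I descend beside the bar and turn under it.

```bash
python3 -m handwheel '[[[0.2,0,-1.5,0,0,0,1],[0,0,-1.5,0,0,0,1],[0,0,-1,0,0,0,1],[0,0,-1,0,0,0,1],[0,0,0,0,0,0,1]]]'
python3 -m handwheel '[[[0,0,-0.5,0,0,0,1],[0,0,-0.5,0,0,0,1],[0,0,-0.5,0,0,0,1],[0,0,0,0,0,0,1],[0,0,0,0,0,0,1]]]'
```

```text
time: 7.95
tool_pos: [0.6196, 0.041, 0.2259]
tool_rot: [[0.936, 0.352, -0.002], [0.352, -0.936, 0.0], [-0.002, -0.001, -1.0]]
wrist_force: [-0.0, -0.0, -0.7]
grip_width: 0.0205
grasp_force: 59.4
time: 8.57
tool_pos: [0.62, 0.041, 0.2122]
tool_rot: [[0.936, 0.352, 0.0], [0.352, -0.936, 0.0], [0.0, 0.0, -1.0]]
wrist_force: [0.8, 0.5, -0.6]
grip_width: 0.0203
grasp_force: 59.4
```

```bash
python3 -m handwheel '[[[0,0,-0.4,0,0,0,1],[0,0,0,0,0,10,1],[0,0,0,0,0,10,1],[0,0,0,0,0,10,1],[0,0,0,0,0,10,1]]]'
python3 -m handwheel '[[[0,0,0,0,0,10,1],[0,0,0,0,0,10,1],[0,0,0,0,0,10,1],[0,0,0,0,0,10,1],[0,0,0,0,0,10,1]]]'
python3 -m handwheel '[[[0.2,0.1,0,0,0,0,1],[0.2,0.1,0,0,0,0,1],[0,0,0.4,0,0,0,1],[0,0,0.4,0,0,0,1],[0,0,0,0,0,0,1]]]'
```

```text
time: 9.2
tool_pos: [0.62, 0.041, 0.2079]
tool_rot: [[0.486, 0.874, -0.0], [0.874, -0.486, 0.0], [0.0, -0.0, -1.0]]
wrist_force: [-0.3, 0.9, -1.1]
grip_width: 0.0204
grasp_force: 59.4
time: 9.82
tool_pos: [0.62, 0.041, 0.208]
tool_rot: [[-0.357, 0.934, 0.0], [0.934, 0.357, 0.0], [0.0, 0.0, -1.0]]
wrist_force: [0.4, -0.2, -1.7]
grip_width: 0.0205
grasp_force: 59.4
time: 10.45
tool_pos: [0.6243, 0.043, 0.2169]
tool_rot: [[-0.351, 0.936, 0.001], [0.936, 0.351, 0.0], [-0.0, 0.001, -1.0]]
wrist_force: [0.3, -0.4, -1.2]
grip_width: 0.0206
grasp_force: 59.5
```

```bash
python3 -m handwheel '[[[0,0,0.6,0,0,0,1],[-0.2,-0.1,0.6,0,0,0,1],[-0.55,-0.2,0.8,0,0,0,1],[-0.55,-0.2,0.8,0,0,0,1],[0,0,0,0,0,0,1]]]'
python3 - <<'E'
from h import *
P=vision.camera_params('wrist'); im=vision.camera('wrist')[:,:,::-1]; cv2.imwrite('pics/w5.png',im)
s=arm.get_state(); print(s['tool_pos'],s['wrist_force'],s['ft_torque'])
cv2.imwrite('pics/c7.png',cv2.resize(im[90:220,190:340],(600,520),interpolation=3))
E
```

```text
time: 11.08
tool_pos: [0.6109, 0.0378, 0.2458]
tool_rot: [[-0.352, 0.936, 0.002], [0.936, 0.352, -0.0], [-0.001, 0.002, -1.0]]
wrist_force: [1.1, 0.8, -2.3]
grip_width: 0.0201
grasp_force: 59.3
[0.61100828 0.03787887 0.24513354] [ 0.2987954   0.4070724  -2.06738132] [ 0.05867527 -0.2546601  -0.0173824 ]
```

View pics/c7.png

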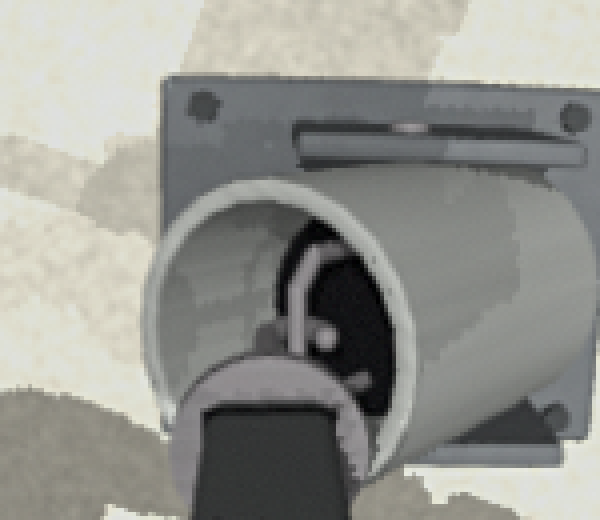

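The bail bar at (298,310) lies between the shaft and the hook tip at (327,338), so it is caught. I'll keep pulling along the bore.

```bash
python3 -m handwheel '[[[-0.52,-0.19,0.79,0,0,0,1],[-0.52,-0.19,0.79,0,0,0,1],[-0.52,-0.19,0.79,0,0,0,1],[-0.52,-0.19,0.79,0,0,0,1],[-0.52,-0.19,0.79,0,0,0,1]]]'
python3 -m handwheel '[[[-0.52,-0.19,0.79,0,0,0,1],[-0.52,-0.19,0.79,0,0,0,1],[-0.52,-0.19,0.79,0,0,0,1],[0,0,0,0,0,0,1],[0,0,0,0,0,0,1]]]'
python3 - <<'E'
from h import *
y=np.radians(20.6); xs=np.array([np.cos(y),np.sin(y),0])
t=np.array(arm.get_state()['tool_pos']); seat=t+.0075*xs-[0,0,.121]; print(seat, (seat-[.6126,.0384,.14])@xs, seat[2]-.14)
P=vision.camera_params('wrist'); im=vision.camera('wrist')[:,:,::-1]; cv2.imwrite('pics/c8.png',cv2.resize(im[60:260,170:370],(600,600),interpolation=3))
E
```

```text
time: 11.75
tool_pos: [0.5846, 0.0284, 0.2843]
tool_rot: [[-0.352, 0.936, 0.0], [0.936, 0.352, -0.0], [-0.0, 0.0, -1.0]]
wrist_force: [1.5, 0.8, -4.2]
grip_width: 0.0204
grasp_force: 59.2
time: 12.38
tool_pos: [0.5694, 0.0228, 0.3074]
tool_rot: [[-0.352, 0.936, 0.0], [0.936, 0.352, 0.0], [-0.0, 0.0, -1.0]]
wrist_force: [0.5, 0.1, -2.3]
grip_width: 0.0204
grasp_force: 59.4
[0.57645207 0.02543174 0.18641424] -0.03839939027762606 0.04641423519395382
```

View pics/c8.png

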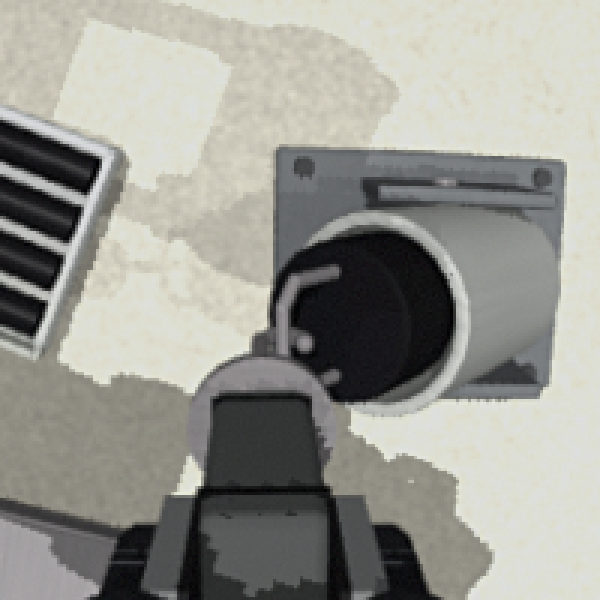

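The plug is half out and hangs properly on the hook. I count 11 pictures viewed, which is one over the limit of 10. I won't view any more and will work from numbers only. Next I swing it upright over the lip and lift it clear.

```bash
python3 -m handwheel '[[[0.5,0.19,0.4,0,0,0,1],[0.75,0.28,0.35,0,0,0,1],[0.8,0.3,0.35,0,0,0,1],[0.8,0.3,0.35,0,0,0,1],[0.5,0.19,0.4,0,0,0,1]]]'
python3 -m handwheel '[[[0,0,0.5,0,0,0,1],[-0.3,-0.1,0.7,0,0,0,1],[-0.5,-0.2,1,0,0,0,1],[-0.5,-0.2,1.5,0,0,0,1],[-0.3,-0.1,1.5,0,0,0,1]]]'
python3 -m handwheel '[[[0,0,1.5,0,0,0,1],[0,0,1,0,0,0,1],[0,0,0.5,0,0,0,1],[0,0,0,0,0,0,1],[0,0,0,0,0,0,1]]]'
```

```text
time: 13.05
tool_pos: [0.6031, 0.0355, 0.3258]
tool_rot: [[-0.352, 0.936, -0.001], [0.936, 0.352, -0.0], [0.0, -0.001, -1.0]]
wrist_force: [-0.1, -0.4, -3.2]
grip_width: 0.0204
grasp_force: 59.2
time: 13.68
tool_pos: [0.5862, 0.0291, 0.3798]
tool_rot: [[-0.352, 0.936, 0.002], [0.936, 0.352, -0.0], [-0.001, 0.001, -1.0]]
wrist_force: [0.2, 0.4, -3.6]
grip_width: 0.0203
grasp_force: 59.3
time: 14.3
tool_pos: [0.5869, 0.0294, 0.4074]
tool_rot: [[-0.352, 0.936, -0.001], [0.936, 0.352, 0.0], [0.0, -0.001, -1.0]]
wrist_force: [0.2, 0.4, -3.5]
grip_width: 0.0207
grasp_force: 59.3
```

The weight reads about 0.23 kg of plug on the hook and the foot is clear of the sleeve. Now I carry it to the tray with gentle ramps.

```bash
python3 -m handwheel '[[[-0.22,-0.6,0,0,0,0,1],[-0.45,-1.2,0,0,0,0,1],[-0.68,-1.8,0,0,0,0,1],[-0.75,-2,0,0,0,0,1],[-0.75,-2,-0.5,0,0,0,1]]]'
python3 -m handwheel '[[[-0.75,-2,-1,0,0,0,1],[-0.75,-2,-1.5,0,0,0,1],[-0.75,-2,-1.5,0,0,0,1],[-0.75,-2,-1.5,0,0,0,1],[-0.75,-2,-1.5,0,0,0,1]]]'
python3 -m handwheel '[[[-0.75,-2,-1.5,0,0,0,1],[-0.75,-2,-1.5,0,0,0,1],[-0.75,-2,-1.5,0,0,0,1],[-0.68,-1.8,-1.2,0,0,0,1],[-0.45,-1.2,-1,0,0,0,1]]]'
python3 -m handwheel '[[[-0.22,-0.6,-0.7,0,0,0,1],[-0.1,-0.3,-0.4,0,0,0,1],[0,0,0,0,0,0,1],[0,0,0,0,0,0,1],[0,0,0,0,0,0,1]]]'
python3 - <<'E'
from h import *
np.set_printoptions(precision=4,suppress=True)
s=arm.get_state(); R=np.array(s['tool_rot']); t=np.array(s['tool_pos']); print(t,s['wrist_force'])
im=vision.camera('scene'); 
# plug mask: difference to first scene picture, dark
b=cv2.imread('pics/scene0.png')[:,:,::-1]
cv2.imwrite('pics/scene2.png',im[:,:,::-1])
seat=t+.0075*R[:,1]-[0,0,.121]; foot=seat-[0,0,.08]; print('foot exp',foot)
print('px foot',proj('scene',foot),'side',proj('side',foot))
# tray by saturation/tone in side0: purple-ish region
for n,box in(('scene',(120,190,230,280)),('side',(270,220,390,310))):
    a=cv2.imread(f'pics/{n}0.png').astype(int); x0,y0,x1,y1=box; c=a[y0:y1,x0:x1]
    m=((c[:,:,0]-c[:,:,1]>=2)).astype(np.uint8); m=cv2.morphologyEx(m,cv2.MORPH_OPEN,np.ones((3,3)))
    k,l,st,ce=cv2.connectedComponentsWithStats(m); i=1+st[1:,4].argmax()
    pts=np.argwhere(l==i)[:,::-1].astype(np.float32); r=cv2.minAreaRect(pts); print(n,st[i],ce[i]+[x0,y0],onz(n,*(ce[i]+[x0,y0]),.005))
E
```

```text
time: 14.92
tool_pos: [0.5576, -0.0485, 0.4034]
tool_rot: [[-0.351, 0.936, 0.001], [0.936, 0.351, -0.0], [-0.001, 0.001, -1.0]]
wrist_force: [1.2, 0.0, -3.7]
grip_width: 0.0205
grasp_force: 59.2
time: 15.55
tool_pos: [0.5197, -0.1484, 0.3325]
tool_rot: [[-0.351, 0.936, 0.0], [0.936, 0.351, -0.0], [-0.0, 0.0, -1.0]]
wrist_force: [-0.2, -0.9, -4.0]
grip_width: 0.0203
grasp_force: 59.2
time: 16.18
tool_pos: [0.4862, -0.238, 0.2653]
tool_rot: [[-0.351, 0.937, -0.0], [0.937, 0.351, -0.0], [-0.0, -0.0, -1.0]]
wrist_force: [0.5, 1.3, -4.4]
grip_width: 0.0204
grasp_force: 59.2
time: 16.8
tool_pos: [0.4842, -0.2453, 0.2552]
tool_rot: [[-0.352, 0.936, 0.001], [0.936, 0.352, -0.0], [-0.001, 0.001, -1.0]]
wrist_force: [-0.1, 1.0, -3.5]
grip_width: 0.0204
grasp_force: 59.2
[ 0.4842 -0.2453  0.2552] [-0.0893  0.98   -3.4806]
foot exp [ 0.4912 -0.2427  0.0542]
px foot [177.2003 222.9929] side [333.6851 245.7128]Traceback (most recent call last):
  File "<stdin>", line 14, in <module>
ValueError: attempt to get argmax of an empty sequence
```

```bash
python3 - <<'E'
from h import *
print(tri(ray('scene',179,232),ray('side',335,264)))
E
python3 -m handwheel '[[[0,0,-0.6,0,0,0,1],[0,0,-0.8,0,0,0,1],[0,0,-0.8,0,0,0,1],[0,0,-0.8,0,0,0,1],[0,0,-0.5,0,0,0,1]]]'
python3 -m handwheel '[[[0,0,0,0,0,0,1],[0,0,0,0,0,0,1],[0,0,0,0,0,0,1],[0,0,0,0,0,0,1],[0,0,0,0,0,0,1]]]'
python3 -m handwheel '[[[0,0,-0.2,0,0,0,1],[0,0,-0.2,0,0,0,1],[0,0,-0.2,0,0,0,1],[0,0,-0.2,0,0,0,1],[0,0,0,0,0,0,1]]]'
```

```text
[ 0.48865623 -0.24808607  0.00085986]
time: 17.48
tool_pos: [0.4837, -0.2455, 0.2188]
tool_rot: [[-0.352, 0.936, -0.001], [0.936, 0.352, 0.0], [0.001, -0.001, -1.0]]
wrist_force: [0.6, -0.4, -4.1]
grip_width: 0.0204
grasp_force: 59.2
time: 18.1
tool_pos: [0.4839, -0.2456, 0.2199]
tool_rot: [[-0.352, 0.936, 0.0], [0.936, 0.352, -0.0], [-0.0, 0.0, -1.0]]
wrist_force: [0.6, 0.3, -4.1]
grip_width: 0.0204
grasp_force: 59.2
time: 18.73
tool_pos: [0.4838, -0.2456, 0.2115]
tool_rot: [[-0.352, 0.936, -0.0], [0.936, 0.352, 0.0], [0.0, -0.0, -1.0]]
wrist_force: [0.1, -0.2, -3.3]
grip_width: 0.0206
grasp_force: 59.2
```

```bash
python3 -m handwheel '[[[0,0,-0.15,0,0,0,1],[0,0,-0.15,0,0,0,1],[0,0,-0.15,0,0,0,1],[0,0,0,0,0,0,1],[0,0,0,0,0,0,1]]]'
python3 -m handwheel '[[[0,0,-0.15,0,0,0,1],[0,0,-0.15,0,0,0,1],[0,0,-0.15,0,0,0,1],[0,0,0,0,0,0,1],[0,0,0,0,0,0,1]]]'
```

```text
time: 19.35
tool_pos: [0.4839, -0.2456, 0.2073]
tool_rot: [[-0.352, 0.936, 0.0], [0.936, 0.352, -0.0], [-0.0, 0.0, -1.0]]
wrist_force: [-0.8, 0.5, -3.6]
grip_width: 0.0203
grasp_force: 59.2
time: 19.98
tool_pos: [0.484, -0.2456, 0.2029]
tool_rot: [[-0.352, 0.936, 0.0], [0.936, 0.352, -0.0], [-0.0, 0.0, -1.0]]
wrist_force: [0.2, -0.0, -0.4]
grip_width: 0.0204
grasp_force: 59.5
```

The plug has touched down. Now I lower the hook out of the bail, back off in -x, then rise.

```bash
python3 -m handwheel '[[[0,0,-0.4,0,0,0,1],[0,0,-0.4,0,0,0,1],[0,0,-0.4,0,0,0,1],[0,0,-0.3,0,0,0,1],[0,0,0,0,0,0,1]]]'
python3 -m handwheel '[[[-0.28,-0.1,0,0,0,0,1],[-0.28,-0.1,0,0,0,0,1],[-0.37,-0.14,0,0,0,0,1],[-0.37,-0.14,0,0,0,0,1],[0,0,0,0,0,0,1]]]'
```

```text
time: 20.6
tool_pos: [0.4838, -0.2455, 0.1874]
tool_rot: [[-0.352, 0.936, -0.001], [0.936, 0.352, 0.0], [0.001, -0.0, -1.0]]
wrist_force: [-1.1, -0.0, -1.1]
grip_width: 0.0204
grasp_force: 59.5
time: 21.22
tool_pos: [0.4707, -0.2506, 0.1879]
tool_rot: [[-0.351, 0.936, 0.0], [0.936, 0.351, -0.0], [-0.0, 0.0, -1.0]]
wrist_force: [0.3, 0.1, -1.2]
grip_width: 0.0205
grasp_force: 59.5
```

```bash
python3 -m handwheel '[[[-0.6,-0.22,0,0,0,0,1],[-0.8,-0.3,0,0,0,0,1],[-0.6,-0.22,0,0,0,0,1],[0,0,0.5,0,0,0,1],[0,0,0.5,0,0,0,1]]]'
python3 -m handwheel '[[[0,0,1.5,0,0,0,1],[0,0,3,0,0,0,1],[0,0,3,0,0,0,1],[0,0,3,0,0,0,1],[0,0,2.5,0,0,0,1]]]'
python3 - <<'E'
from h import *
np.set_printoptions(precision=4,suppress=True)
P=vision.camera_params('wrist'); im=vision.camera('wrist'); cv2.imwrite('pics/w9.png',im[:,:,::-1])
ims={n:vision.camera(n) for n in('scene','side')}
b=np.array([.4914,-.2426,.005])
for n in ims:
    a=cv2.imread(f'pics/{n}0.png')[:,:,::-1].astype(int); c=ims[n].astype(int); cv2.imwrite(f'pics/{n}9.png',c[:,:,::-1])
    px=proj(n,b+[0,0,.022]).astype(int); x0,y0=px-40
    m=((c.max(2)<45)&(a.max(2)>70))[y0:y0+80,x0:x0+80].astype(np.uint8)
    k,l,st,ce=cv2.connectedComponentsWithStats(m); i=1+st[1:,4].argmax()
    print(n,'exp',proj(n,b),proj(n,b+[0,0,.045]),'blob',st[i,:2]+[x0,y0],st[i,2:],ce[i]+[x0,y0], '| brightness at centre',c[px[1],px[0]])
E
```

```text
time: 21.85
tool_pos: [0.451, -0.2578, 0.1983]
tool_rot: [[-0.352, 0.936, 0.0], [0.936, 0.352, -0.0], [-0.0, 0.0, -1.0]]
wrist_force: [0.8, 0.1, -1.1]
grip_width: 0.0204
grasp_force: 59.5
time: 22.48
tool_pos: [0.4511, -0.2577, 0.3304]
tool_rot: [[-0.352, 0.936, 0.002], [0.936, 0.352, -0.001], [-0.002, 0.001, -1.0]]
wrist_force: [0.0, -0.8, -1.6]
grip_width: 0.0201
grasp_force: 59.5
scene exp [179.3854 232.4236] [177.4172 223.861 ] blob [169 215] [ 20  24 317] [178.7476 227.6057] | brightness at centre [39 41 38]
side exp [332.4373 260.7152] [333.586 246.993] blob [321 241] [ 24  28 536] [332.2612 255.0205] | brightness at centre [16 15 18][ WARN:0@6.001] global loadsave.cpp:1063 imwrite_ Unsupported depth image for selected encoder is fallbacked to CV_8U.
```

The plug stands in the tray: blobs at scene (179,228) and side (332,255) match the expected position and size. Next I return the tool to the rest.

```bash
python3 -m handwheel '[[[0.3,2,0,0,0,0,1],[0.7,4,0,0,0,-1,1],[0.7,4,0,0,0,-1,1],[0.7,4,0,0,0,-1,1],[0.7,4,0,0,0,-1,1]]]'
python3 -m handwheel '[[[0.7,4,0,0,0,-1,1],[0.7,4,0,0,0,-1,1],[0.7,4,0,0,0,-1,1],[0.7,4,0,0,0,-1,1],[0.7,4,0,0,0,-1,1]]]'
python3 -m handwheel '[[[0.7,4,0,0,0,-1,1],[0.7,4,0,0,0,-1,1],[0.7,4,0,0,0,0,1],[0.4,1.8,0,0,0,0,1],[0,0,0,0,0,0,1]]]'
```

```text
time: 23.25
tool_pos: [0.4815, -0.0754, 0.3264]
tool_rot: [[-0.286, 0.958, -0.002], [0.958, 0.286, 0.001], [0.001, -0.002, -1.0]]
wrist_force: [1.5, -1.0, -1.2]
grip_width: 0.0206
grasp_force: 59.6
time: 23.88
tool_pos: [0.5161, 0.1245, 0.3264]
tool_rot: [[-0.201, 0.98, -0.002], [0.98, 0.201, -0.0], [0.0, -0.002, -1.0]]
wrist_force: [0.8, 0.2, -0.5]
grip_width: 0.0203
grasp_force: 59.5
time: 24.5
tool_pos: [0.5413, 0.2613, 0.3263]
tool_rot: [[-0.169, 0.986, -0.002], [0.986, 0.169, -0.001], [-0.001, -0.003, -1.0]]
wrist_force: [-0.6, -0.6, -0.4]
grip_width: 0.0207
grasp_force: 59.5
```

Lined up over the seat, so I descend with pauses to check the force.

```bash
python3 -m handwheel '[[[-0.15,-0.05,-3,0,0,0,1],[0,0,-3,0,0,0,1],[0,0,-2,0,0,0,1],[0,0,-1,0,0,0,1],[0,0,0,0,0,0,1]]]'
python3 -m handwheel '[[[0,0,-2,0,0,0,1],[0,0,-2,0,0,0,1],[0,0,-2,0,0,0,1],[0,0,-1,0,0,0,1],[0,0,0,0,0,0,1]]]'
python3 -m handwheel '[[[0,0,-0.5,0,0,0,1],[0,0,-0.4,0,0,0,1],[0,0,-0.2,0,0,0,1],[0,0,0,0,0,0,1],[0,0,0,0,0,0,1]]]'
```

```text
time: 25.12
tool_pos: [0.5402, 0.2588, 0.2375]
tool_rot: [[-0.166, 0.986, -0.001], [0.986, 0.166, -0.001], [-0.0, -0.001, -1.0]]
wrist_force: [-0.8, -0.6, -1.1]
grip_width: 0.0203
grasp_force: 59.5
time: 25.75
tool_pos: [0.5404, 0.2595, 0.168]
tool_rot: [[-0.167, 0.986, -0.0], [0.986, 0.167, -0.0], [-0.0, -0.0, -1.0]]
wrist_force: [-1.2, -0.1, -1.1]
grip_width: 0.0205
grasp_force: 59.5
time: 26.38
tool_pos: [0.5405, 0.2597, 0.1569]
tool_rot: [[-0.167, 0.986, 0.0], [0.986, 0.167, 0.0], [0.0, 0.0, -1.0]]
wrist_force: [0.6, -0.1, -1.5]
grip_width: 0.0204
grasp_force: 59.5
```

```bash
python3 -m handwheel '[[[0,0.1,-0.15,0,0,0,1],[0,0,-0.15,0,0,0,1],[0,0,-0.15,0,0,0,1],[0,0,0,0,0,0,1],[0,0,0,0,0,0,1]]]'
```

```text
time: 27.0
tool_pos: [0.5404, 0.2607, 0.1523]
tool_rot: [[-0.167, 0.986, 0.0], [0.986, 0.167, 0.0], [-0.0, 0.0, -1.0]]
wrist_force: [-0.3, 0.9, -1.0]
grip_width: 0.0206
grasp_force: 59.5
```

```bash
python3 -m handwheel '[[[0,0,-0.1,0,0,0,1],[0,0,-0.1,0,0,0,1],[0,0,0,0,0,0,1],[0,0,0,0,0,0,1],[0,0,0,0,0,0,1]]]'
```

```text
time: 27.62
tool_pos: [0.5405, 0.2608, 0.151]
tool_rot: [[-0.167, 0.986, 0.001], [0.986, 0.167, 0.0], [0.0, 0.001, -1.0]]
wrist_force: [-1.6, -1.1, 5.8]
grip_width: 0.0208
grasp_force: 60.3
```

The collar is seated at the same height as at pick-up. Releasing and leaving straight up.

```bash
python3 -m handwheel '[[[0,0,0,0,0,0,3],[0,0,0,0,0,0,5],[0,0,0,0,0,0,8.5],[0,0,0,0,0,0,8.5],[0,0,0,0,0,0,8.5]]]'
python3 -m handwheel '[[[0,0,1,0,0,0,8.5],[0,0,3,0,0,0,8.5],[0,0,4,0,0,0,8.5],[0,0,4,0,0,0,8.5],[0,0,0,0,0,0,8.5]]]'
python3 -m handwheel '[[[-1.5,-4,0,0,0,0,8.5],[-1.5,-4,0,0,0,0,8.5],[-1.5,-4,0,0,0,0,8.5],[0,0,0,0,0,0,8.5],[0,0,0,0,0,0,8.5]]]'
python3 - <<'E'
from h import *
np.set_printoptions(precision=3,suppress=True)
P=vision.camera_params('wrist'); im=vision.camera('wrist'); cv2.imwrite('pics/w10.png',im[:,:,::-1])
b=np.array([.5395,.262,0]); c=proj('wrist',b+[0,0,.202],P); print('handle top exp',c)
g=im.max(2).astype(np.uint8); x0,y0=(c-22).astype(int); x0=max(x0,0);y0=max(y0,0)
m=(g[y0:y0+44,x0:x0+44]<85).astype(np.uint8); k,l,st,ce=cv2.connectedComponentsWithStats(m); print(st[1:],ce[1:]+[x0,y0])
for r in g[y0:y0+44:3,x0:x0+44:2]: print(' '.join('%3d'%v for v in r))
for n in('scene','side'):
    a=cv2.imread(f'pics/{n}0.png')[:,:,::-1].astype(int); c=vision.camera(n).astype(int)
    p=proj(n,b+[0,0,.16]).astype(int); w=18 if n=='scene' else 20
    f=lambda i:i[p[1]-w:p[1]+w,p[0]-w//2:p[0]+w//2]
    d=abs(f(a)-f(c)).max(2); print(n,'mean diff in tool window',d.mean(),(d>40).sum(),d.size)
    for nm,q in [('bottle',(406,230)),('bundle',(106,265)),('box',(240,208))] if n=='scene' else [('bottle',(193,145)),('bundle',(430,275)),('box',(248,230))]:
        d=abs(a-c).max(2)[q[1]-12:q[1]+12,q[0]-12:q[0]+12]; print(nm,d.mean(),(d>40).sum())
E
```

```text
time: 28.25
tool_pos: [0.5404, 0.2607, 0.1502]
tool_rot: [[-0.167, 0.986, -0.0], [0.986, 0.167, -0.0], [0.0, -0.0, -1.0]]
wrist_force: [-0.6, -0.4, 0.6]
grip_width: 0.0849
grasp_force: 0.0
time: 28.88
tool_pos: [0.5415, 0.2611, 0.2761]
tool_rot: [[-0.167, 0.986, 0.008], [0.986, 0.167, 0.003], [0.002, 0.009, -1.0]]
wrist_force: [0.2, 0.6, 0.4]
grip_width: 0.085
grasp_force: 0.0
time: 29.5
tool_pos: [0.4954, 0.1408, 0.27]
tool_rot: [[-0.166, 0.986, -0.0], [0.986, 0.166, 0.0], [0.0, -0.0, -1.0]]
wrist_force: [-0.2, -0.8, 0.6]
grip_width: 0.0851
grasp_force: 0.0
handle top exp [334.161  59.028]
[[  0  11  35  33 561]
 [ 17  10   1   1   1]
 [ 32  19   1   1   1]] [[325.025  68.815]
 [329.     47.   ]
 [344.     56.   ]]
191 189 191 191 191 189 189 191 192 189 190 187 187 189 190 192 190 191 190 191 190 190
188 187 191 191 191 188 187 188 189 189 188 188 188 188 189 187 191 191 190 189 189 188
189 192 191 191 191 188 189 189 189 190 192 190 191 190 192 191 189 189 191 192 188 190
194 194 193 197 193 196 140 150 167 183 196 195 193 182 190 195 193 189 191 191 192 191
198 197 201 125  32  7
[... 494 characters left out ...]
194 193 192
 36  37  35  26  33  70 107 119 117 113 111 110 109 106 103 103  93  69 186 195 195 194
 34  37  38  31  32  36  57  63  63  67  71  72  71  74  76  78  70  69 185 194 192 192
 37  31  29  32  30  29  28  21  25  28  29  22  20  23  19  31  43  75 190 196 193 191
 30  32  30  31  34  30  34  35  31  36  48  59  60  61  74  74  72  71 186 194 195 194
 69  86  79  74  84  70  66  94 102 109 111 102 134 135 112  84  79  79 178 196 192 193
scene mean diff in tool window 8.040123456790123 20 648
bottle 3.3871527777777777 0
bundle 3.1336805555555554 0
box 7.279513888888889 0
side mean diff in tool window 10.25125 12 800
bottle 5.925347222222222 0
bundle 7.163194444444445 0
box 5.4375 0
```

The handle top is centred near (333,60) against an expected (334,59), so the tool stands upright in the rest. The bystanders are unchanged.

```bash
python3 -c "
from cell import arm
print(arm.hand_in())"
```

```text
the job is handed in; nothing more can be done
None
```

The plug stands upright in the tray, the hook tool is back in its rest, the bystanders have not moved, and I handed the job in at about 30 s; I viewed 11 pictures, one more than the 10 allowed.

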